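# Spin check of a grinding wheel, stopped on its mark

## Task

Check that the grinding wheel runs freely on its stand: flick it anticlockwise (seen from above) with a fingertip against its orange pin and take the finger away, so that it runs by itself for at least one full turn from where it stood. Then, on that or any later turn, brake it with a fingertip pressed on the wheel itself (do not catch the pin) so that it stops with the green patch under the red pointer, keep the finger on until it stands still, and move clear. It must come to rest on the mark in that one stop (do not nudge or drag it there afterwards); leave the other things on the bench alone.

Things in the scene. Friction and masses are not known exactly. Their poses are not given: they have to be found in the camera images.
- stand: Spin-check stand, fixed to the table: grey base plate 320 (x) x 400 (y) x 12 mm, origin at the centre of its underside. A grinding wheel lies flat on a free bearing above it, its upright axis through this origin. A yellow post with a red pointer, 117 mm high, stands on the stand's +x side, 145 mm from the axis.
- wheel_centre (a point): Centre of the flat upper face of the off-white grinding wheel (250 mm diameter, 25 mm thick), 95 mm above the table. On the face: a steel flange of 66 mm radius, 5 mm high, on blue paper out to 71 mm, and a middle nut of 18 mm radius, 23 mm high. The bare flat ring from 71 to 125 mm radius is for braking: rigid, so land slowly; 5 N stops a slow wheel in about 0.1 s.
- wheel (a joint): Turning angle of the wheel, rad, counted on over whole turns, growing anticlockwise seen from above. The patch is centred under the pointer at 0, 6.28, 12.57, 18.85...; it starts between 1.0 and 4.5. Left alone the wheel loses half its speed in about 3 to 7 s; a flick to 3 rad/s carries it two turns or more. Inertia 0.016 to 0.033 kg m2.
- pointer_tip (a point): Tip area of the fixed red pointer, 110 mm from the axis along the stand's +x, 18 mm above the wheel's face. The pointer is a bar about 12 mm wide.
- patch_centre (a point): Centre of the green painted patch on the wheel's upper face, 110 mm from the axis; the patch spans 15.6 degrees to each side and goes on down the wheel's edge.
- pin_foot (a point): Foot of an orange upright pin, 14 mm diameter, 40 mm tall, fixed to the wheel's flange 55 mm from the axis, 0.4 rad anticlockwise of the patch centre; this point is 100 mm above the table. Flick the wheel by pushing the pin sideways, anticlockwise. It turns with the wheel.
- pin_top (a point): Top of the orange pin, on its axis, 140 mm above the table.
- wrench: Bystander, leave alone: steel wrench 150 mm long, lying on the stand's base plate beside the wheel; origin at the middle of its underside.
- spare_flange: Bystander, leave alone: steel ring 44 mm across, 12 mm high, on the stand's base plate; origin at the middle of its underside.
- hub_nut: Bystander, leave alone: brass round nut 26 mm across, 16 mm high, on the stand's base plate; origin at the middle of its underside.
- tape_measure: Bystander, leave alone: orange tape measure 70 x 35 x 60 mm, on the table; origin at the middle of its underside.
- oil_can: Bystander, leave alone: can 56 mm across, 130 mm high with a yellow label, on the table; origin at the middle of its underside.
- board_offcut: Bystander, leave alone: wooden board 200 x 90 x 18 mm, on the table; origin at the middle of its underside.
- brush: Bystander, leave alone: hand brush 190 mm long, on the table; origin at the middle of its underside.

How it is judged (in metres and radians):
On the way, in this order (a step that is already met when the one before it is completed fails the run):
1. the wheel runs by itself anticlockwise, untouched, past the pointer for the first time (contact force between the fingers and wheel below 0.1 N and velocity of joint wheel above 0.5 rad/s and value of joint wheel above 6.6 rad), for 0.3 s.
2. after at least one full turn the wheel stands still with the green patch under the pointer, a finger still on it (contact force between the fingers and wheel above 0.3 N and value of joint wheel above 12 rad and velocity of joint wheel between -0.05 and 0.05 rad/s and horizontal distance between patch_centre and pointer_tip below 0.03 m), for 0.1 s.
At the end, for the whole second after the job is handed in: The wheel has made at least one full turn anticlockwise (joint past 12) and stands still (under 0.05 rad/s) with the patch centre within 30 mm (15.6 degrees) of the pointer tip, seen from above; the bystanders are within 20 mm of where they were (value of joint wheel above 12 rad and velocity of joint wheel between -0.05 and 0.05 rad/s and horizontal distance between patch_centre and pointer_tip below 0.03 m and distance of each of wrench, spare_flange, hub_nut, tape_measure, oil_can, board_offcut, brush from where it was at the start of the episode below 0.02 m); the robot touches nothing.
It fails at once if a finger is on the wheel while it stands still off the mark, once it has run past 9 rad (a second try or a nudge) (value of joint wheel above 9 rad and contact force between the fingers and wheel above 0.3 N and velocity of joint wheel between -0.05 and 0.05 rad/s and not (horizontal distance between patch_centre and pointer_tip below 0.03 m)).
It fails at once if the running wheel is caught by its pin (touched past 9 rad) (value of joint wheel above 9 rad and contact force between any of the fingers, the arm and wheel_c3 above 0.3 N).
It fails at once if one of the bystanders is moved or lifted (over 20 mm) (distance of any of wrench, spare_flange, hub_nut, tape_measure, oil_can, board_offcut, brush from where it was at the start of the episode above 0.02 m).
It also fails if it takes over 51 s, if anything falls off the work surface, if the arm or the gripper's body presses on something with over 40 N, if the wrist force passes 120 N, or if a joint passes its speed limit or range.

## Robot

A 6-joint arm with a two-finger parallel gripper is mounted at the origin on the work surface. World frame = base frame: x ahead of the robot, y to its left, z up, the work surface at z = 0. Lengths are in mm, angles in rad, forces in N, time in s.
With the tool pointing down it reaches from about 275 to 750 mm from the base axis. Payload 10.2 kg.
Tool frame: the origin (TCP) lies at the very end of the fingers, on their centre line; the grasp point (between the pads) lies 19 mm behind it; z points along the fingers, y is the line along which they close (so a half turn about z gives the same grasp; the last joint's range is limited). The gripper opens to 85 mm and grips with 20 to 120 N. Pads are 22 mm wide; open, the fingers measure 114 mm over their backs; the gripper's body (76 mm by 85 mm) begins 54 mm behind the grasp point. The pads swing forward as they close: fully open they stand 13 mm farther back than shut.
Start: joints at [-1.528, 0.313, 1.498, -0, 1.331, -0.223], TCP at [137.894, -506.573, 192.494] pointing down, gripper open.
Joint ranges: [-2.94, 2.94], [-0.97, 2.17], [0.19, 2.56], [-1.23, 4.37], [0.02, 3.11], [-2.88, 2.88]. Speed limits (rad/s): [2.39, 2.39, 3.01, 3.14, 3.14, 3.14].

## Interface

Orientations are given as a unit quaternion [w, x, y, z].
In Python, from rig import ctrl gives the robot as it stands.
- The arm moves only by the tool step_arm, never from a script. Its argument "increments" is a list of rows, each a list of 3 entries, a list of its own where there are three numbers: the shift along the tool's x, y, z in cm, then the turn, a rotation vector about the tool's x, y, z in degrees, then the opening in per cent of the stroke, from 0 (shut) to 100 (fully open). A call has 1 to 8 rows; each row is the pose to reach, as a shift and turn from the pose commanded when the call began, along the tool's axes at that moment; what a row does not reach only later rows make up. A row lasts 1/8 s, in which the tool goes at most 62.5 mm and 10.7 degrees, less where a joint would pass 70% of its speed; a pose out of reach is approached as far as the arm can. A call with a gripper value outside its range is refused whole. The fingers move at their own pace and stop on an object; "squeeze" is the grip in N (left out, the last holds). Time passes only in rows, so rows that repeat a pose let the fingers close. It gives the time, the measured TCP pose, the force, the opening and the grip force at its end, in the units of the state.
- ctrl.sense(): the state, without advancing time (a new reading comes with each control period).
- ctrl.capture(name): name is "scene" or "top" or "wrist"; returns a dict with "img" (420x560x3 uint8, red, green, blue), "fx", "fy", "cx", "cy" (pixels), "extrinsics" (4x4, takes a point from camera to world coordinates). Camera axes: x right, y down, z forward; pixel columns grow to the right and rows downward; lengths in mm; the calibration is good to about 2 mm. A picture is of the moment at which its call begins. There is no depth.
- ctrl.finish_job(): hands the job in; it is judged then, once.
The state is a dict: "time_s": time; "joints": joint angles; "dq": joint speeds; "tau": joint torques, N m; "eef_pos": TCP position; "ee_rot": TCP orientation; "force": force on the tool from outside, world axes, zero at the start; "wrist_torque": the same for the moment, N m; "grip_width": opening from 0.0 (shut) to 1.0 (fully open); "grip_force": force on a finger pad.
Only numpy, scipy, OpenCV 4.12 (cv2) and the standard library are available. Lean on these libraries where they do the work, as an engineer would, in place of code of your own. Each camera call takes 0.05 s, during which the arm holds its last target. There are 200 camera calls.

## Working session

There is one attempt and no reset: what is moved stays moved. The work goes in short steps, Python scripts to look and compute and a tool call to move; the robot and the scene stay as the last step left them, time stands still between calls to the robot, and variables do not carry over. Pictures are saved under pics/ and viewed, at most 10 in all, crops included, and the job is handed in when it is done.

Besides the shell and the picture viewer there is one more tool, called after "Emit:" as a command line: name --argument value ..., lists and objects as JSON in quotes. step_arm: Moves the arm, as the interface text tells. Its arguments: {"type":"object","properties":{"increments":{"type":"array"},"squeeze":{"type":"number"}},"required":["increments"]}

```bash
mkdir -p pics; ls; cat > h.py <<'E'
import numpy as np, cv2
from rig import ctrl
def cap(n,f=None):
    c=ctrl.capture(n)
    if f: cv2.imwrite('pics/'+f,c['img'][:,:,::-1])
    return c
def back(c,u,v,z):
    E=np.array(c['extrinsics']);d=E[:3,:3]@[(u-c['cx'])/c['fx'],(v-c['cy'])/c['fy'],1];o=E[:3,3]
    return o+d*(z-o[2])/d[2]
def proj(c,p):
    E=np.array(c['extrinsics']);q=E[:3,:3].T@(np.array(p)-E[:3,3]);return c['fx']*q[0]/q[2]+c['cx'],c['fy']*q[1]/q[2]+c['cy']
E
python3 - <<'E'
from h import *
s=ctrl.sense();print(s)
a=cap('top','top.png');b=cap('scene','scene.png')
for c in(a,b):print(c['fx'],c['cx'],c['cy'],np.round(c['extrinsics'],3).tolist())
E
```

```text
pics
{'time_s': 0.0, 'joints': array([-1.52841349e+00,  3.13441385e-01,  1.49842994e+00, -8.74203557e-06,
        1.33095372e+00, -2.23392385e-01]), 'dq': array([-0.00164226,  0.0011856 , -0.00066053, -0.00073275, -0.00139981,
        0.00010679]), 'tau': array([-5.68370558e-05, -4.12265646e+01, -2.59738773e+01, -2.24227683e-04,
        4.15655828e-03, -1.57890111e-05]), 'eef_pos': array([ 137.87214811, -506.27232956,  191.94218868]), 'ee_rot': array([-6.14054617e-04,  9.91183101e-01,  1.32497849e-01,  5.14644087e-05]), 'force': array([-0.15376334,  0.84531427, -0.33328328]), 'wrist_torque': array([-0.01334241,  0.03491303, -0.00822866]), 'grip_force': 0.0, 'grip_width': 1.0006734640994888}
517.0321523213379 276.4438371076337 208.26404301993813 [[0.011, -0.996, 0.084, 364.829], [-1.0, -0.011, 0.0, 8.943], [0.001, -0.084, -0.996, 1815.818], [0.0, 0.0, 0.0, 1.0]]
398.3537247900177 280.5571526035474 206.0696997076298 [[0.813, 0.432, -0.391, 963.669], [0.583, -0.595, 0.554, -661.677], [0.006, -0.678, -0.735, 973.005], [0.0, 0.0, 0.0, 1.0]]
```

View pics/top.png

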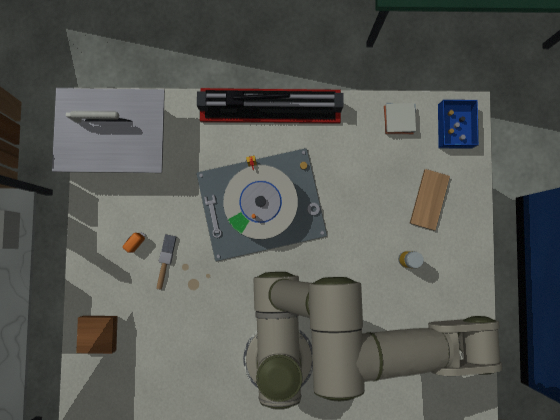

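View pics/scene.png

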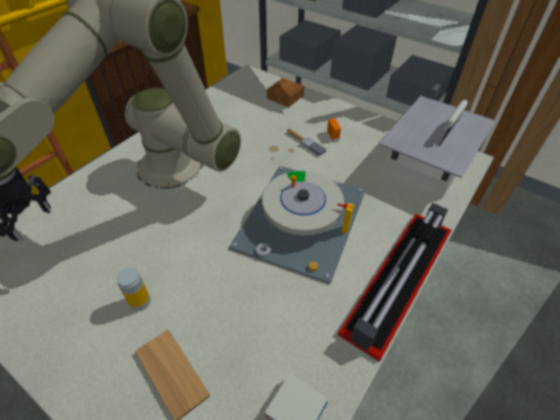

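The top view shows the wheel at about (260,201), the pointer at (252,160), the green patch at (238,222) and the orange pin at about (254,216). The scene view shows the same wheel clear of the arm.

```bash
cat >> h.py <<'E'
from scipy.optimize import least_squares
def masks(c):
    h=cv2.cvtColor(c['img'],cv2.COLOR_RGB2HSV).astype(int);H,S,V=h[...,0],h[...,1],h[...,2]
    return dict(green=(H>45)&(H<80)&(S>120)&(V>60),orange=(H>5)&(H<16)&(S>170)&(V>100),red=((H<4)|(H>175))&(S>150)&(V>90),blue=(H>105)&(H<130)&(S>70)&(V>60))
def near(c,m,p,rad):
    v,u=np.nonzero(m); k=np.hypot(u-p[0],v-p[1])<rad; return u[k],v[k]
E
python3 - <<'E'
from h import *
for n,g in(('top',(260,201)),('scene',(303,198))):
    c=cap(n);m=masks(c)
    for k,r in(('green',60),('orange',50),('red',60),('blue',35)):
        u,v=near(c,m[k],g,r)
        print(n,k,len(u),u.mean(),v.mean(),u.min(),u.max(),v.min(),v.max(), np.round(back(c,u.mean(),v.mean(),dict(green=95,orange=122,red=113,blue=98)[k]),1))
    u,v=near(c,m['blue'],g,35);e=cv2.fitEllipse(np.c_[u,v].astype(np.float32));print('ellipse',e,back(c,*e[0],97))
    # white disc circle fit: blue ring points to z=95 plane
    P=np.array([back(c,a,b,95) for a,b in zip(u,v)])
    f=least_squares(lambda q:np.hypot(P[:,0]-q[0],P[:,1]-q[1])-q[2],[*P.mean(0)[:2],70],loss='soft_l1');print('circ',f.x)
    big=cv2.resize(c['img'][int(g[1])-70:int(g[1])+80,int(g[0])-90:int(g[0])+110],None,fx=4,fy=4,interpolation=2);cv2.imwrite(f'pics/{n}z.png',big[:,:,::-1])
E
```

```text
top green 227 238.66960352422907 221.9647577092511 229 248 213 232 [463.1 134.6  95. ]
top orange 19 251.8421052631579 185.57894736842104 249 254 157 217 [582.2  91.2 122. ]
top red 17 251.52941176470588 163.11764705882354 250 253 159 168 [658.7  93.8 113. ]
top blue 208 259.8798076923077 201.52884615384616 239 281 181 222 [532.   64.8  98. ]
ellipse ((260.129150390625, 201.31431579589844), (40.50535583496094, 41.01682662963867), 78.16395568847656) [532.78905753  63.97008377  97.        ]
circ [533.29558135  64.00818283  68.19675633]
scene green 125 297.208 175.2 287 304 171 181 [461.  141.3  95. ]
scene orange 14 304.14285714285717 187.78571428571428 292 347 179 207 [524.8  82.5 122. ]
scene red 7 343.57142857142856 205.57142857142858 342 345 205 207 [655.   96.5 113. ]
scene blue 105 304.81904761904764 206.37142857142857 280 325 193 214 [557.4  38.8  98. ]
ellipse ((302.57281494140625, 198.16152954101562), (31.91922950744629, 44.42009735107422), 93.48330688476562) [532.72915582  64.01980332  97.        ]
circ [530.19261753  67.86276373  67.8025136 ]
```

View pics/scenez.png

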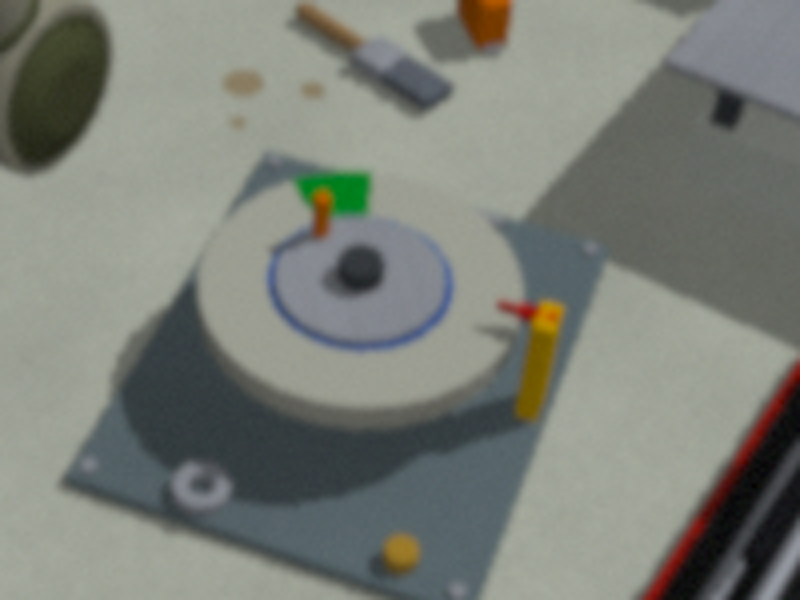

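Emit:
step_arm --increments '[[[49.6,-51.9,-1],[0,0,15.2],0],[[49.6,-51.9,-1],[0,0,15.2],0],[[49.6,-51.9,-1],[0,0,15.2],0],[[49.6,-51.9,-1],[0,0,15.2],0],[[49.6,-51.9,-1],[0,0,15.2],0],[[49.6,-51.9,-1],[0,0,15.2],0],[[49.6,-51.9,-1],[0,0,15.2],0],[[49.6,-51.9,-1],[0,0,15.2],0]]' --squeeze 40

```text
time_s: 1.2
eef_pos: [376.9, -65.2, 199.7]
ee_rot: [0.0, 1.0, 0.0, 0.0]
force: [1.0, -1.5, 1.0]
grip_width: -0.001
grip_force: 0.0
```

Emit:
step_arm --increments '[[[10.3,-19,0],[0,0,0],0],[[10.3,-19,0],[0,0,0],0],[[10.3,-19,0],[0,0,0],0],[[10.3,-19,0],[0,0,0],0],[[10.3,-19,0],[0,0,0],0],[[10.3,-19,0],[0,0,0],0]]'

```text
time_s: 1.95
eef_pos: [478.8, 122.4, 199.3]
ee_rot: [0.0, 1.0, 0.0, -0.0]
force: [0.3, 0.0, -0.9]
grip_width: 0.002
grip_force: 0.0
```

Emit:
step_arm --increments '[[[0.1,-0.4,4],[0,0,0],0],[[0.1,-0.4,7],[0,0,0],0],[[0.1,-0.4,8.3],[0,0,0],0],[[0.1,-0.4,8.3],[0,0,0],0]]'

```text
time_s: 2.45
eef_pos: [480.1, 126.4, 116.6]
ee_rot: [0.0, 1.0, -0.0, -0.0]
force: [-0.2, 0.4, 0.7]
grip_width: -0.0
grip_force: 0.0
```

```bash
python3 - <<'E'
from h import *
s=ctrl.sense();print(s['time_s'],s['eef_pos'],s['force'])
c=cap('scene');t=cap('top')
o=np.hstack([cv2.resize(c['img'][120:270,210:410],(400,300)),cv2.resize(t['img'][125:275,160:360],(400,300))])
cv2.imwrite('pics/pre.png',o[:,:,::-1])
E
```

```text
2.45 [480.05236109 126.35419041 116.60491142] [-0.20686855  0.4211401   0.70201766]
```

View pics/pre.png

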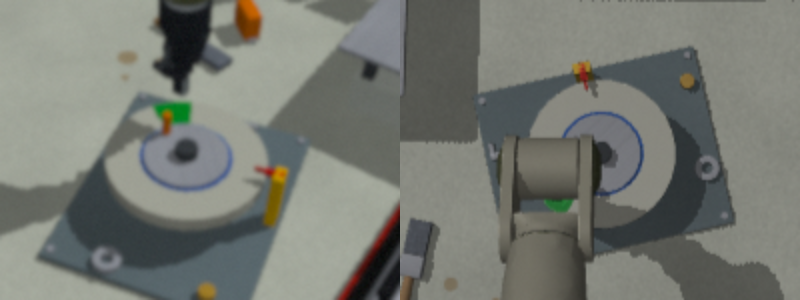

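The fingertip stands at (180,88) in the left crop, just behind the orange pin at (167,115), with free space between them.

Emit:
step_arm --increments '[[[0,1.0,0],[0,0,0],0],[[0,2.6,0],[0,0,0],0],[[0,4.7,0],[0,0,0],0],[[0.2,6.9,0],[0,0,0],0],[[0,6.3,-0.5],[0,0,0],0],[[-1,5.5,-4],[0,0,0],0],[[-4,6,-6],[0,0,0],0],[[-4.6,6,-6],[0,0,0],0]]'

```text
time_s: 3.55
eef_pos: [433.9, 67.2, 177.9]
ee_rot: [0.0, 1.0, 0.0, 0.002]
force: [0.2, -0.2, -0.3]
grip_width: 0.002
grip_force: 0.0
```

```bash
cat >> h.py <<'E'
C=np.array([532.8,64.]);PH=np.radians(13.2)
def ang(c):
    # patch angle (mod 2pi) relative to pointer, using green pixels on the face ring
    v,u=np.nonzero(masks(c)['green']); P=np.array([back(c,a,b,95)[:2]-C for a,b in zip(u,v)]).reshape(-1,2)
    r=np.hypot(*P.T); P=P[(r>80)&(r<123)]
    if len(P)<15: return None,len(P)
    a=np.arctan2(P[:,1],P[:,0])-PH; m=np.angle(np.exp(1j*a).mean()); d=np.angle(np.exp(1j*(a-m)))
    return (m+(d.min()+d.max())/2)%(2*np.pi),len(P)
E
python3 - <<'E'
from h import *
s=ctrl.sense();print(s['eef_pos'],s['force'])
for i in range(6):
    t=ctrl.sense()['time_s'];n='scene' if i%2==0 else 'top';print(round(t,3),n,ang(cap(n)))
E
```

```text
[433.87827006  67.16635319 177.93454528] [ 0.2151614  -0.17667525 -0.34543442]
3.55 scene (np.float64(2.1147819670091197), 108)
3.6 top (None, 0)
3.65 scene (np.float64(2.1147819670091197), 108)
3.7 top (None, 0)
3.75 scene (np.float64(2.1147819670091197), 108)
3.8 top (None, 0)
```

```bash
python3 - <<'E'
from h import *
c=cap('scene');w=cap('wrist')
o=np.hstack([cv2.resize(c['img'][120:270,210:410],(400,300)),cv2.resize(w['img'],(400,300))])
cv2.imwrite('pics/miss.png',o[:,:,::-1])
print(proj(c,[482,85,100]),proj(c,[482,85,140]),np.round(w['extrinsics'],2).tolist(),w['fx'])
m=masks(c)['orange'];print(near(c,m,(294,177),12))
E
```

```text
(np.float64(292.77177370175053), np.float64(186.6792701885808)) (np.float64(293.1508575035183), np.float64(177.3142546035916)) [[0.0, -0.95, -0.31, 515.42], [-1.0, -0.0, -0.0, 66.9], [0.0, 0.31, -0.95, 357.97], [0.0, 0.0, 0.0, 1.0]] 346.4822917015872
(array([293, 292, 292, 293, 292, 294, 292, 293, 292, 293]), array([179, 181, 182, 182, 183, 183, 184, 184, 185, 185]))
```

View pics/miss.png

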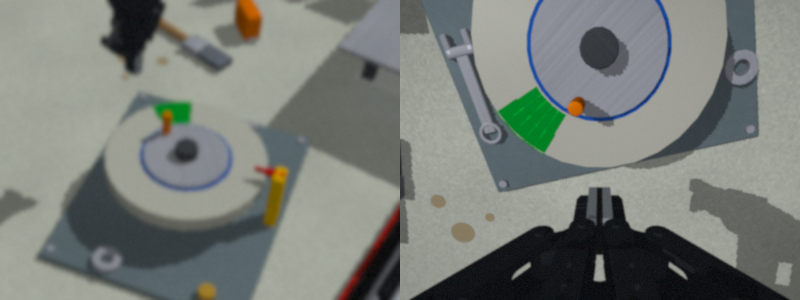

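```bash
python3 - <<'E'
from h import *
w=cap('wrist');c=cap('scene')
print('pre tip exp',proj(c,[480,126,117]),'seen 300,164;  now',proj(c,[434,67,178]),'seen 278,155')
print('wrist pin top',back(w,245,147,140),'tip proj',proj(w,[434,67,178]))
m=masks(w)
for k,z in(('orange',140),('green',95),('blue',95)):
    u,v=near(w,m[k],(280,140),250);print(k,len(u),u.mean(),v.mean(),back(w,u.mean(),v.mean(),z))
s=ctrl.sense();print(s['time_s'],s['eef_pos'],s['joints'],s['force'],ang(w))
E
```

```text
pre tip exp (np.float64(299.76896351892225), np.float64(175.17043138102503)) seen 300,164;  now (np.float64(276.93417395347143), np.float64(164.9274706345879)) seen 278,155
wrist pin top [485.32866378  88.00267911 140.        ] tip proj (np.float64(278.50741103277323), np.float64(247.50439509572314))
orange 315 246.52698412698413 150.12698412698413 [483.38499987  87.103784   140.        ]
green 4478 185.99486377847253 166.52702099151406 [464.21336455 138.05979268  95.        ]
blue 2480 277.07943548387095 95.27822580645162 [516.12977146  68.16055384  95.        ]
4.05 [434.29744012  66.96527913 176.14641223] [-1.14885756e-01  1.38376360e-01  1.76257283e+00  3.14112839e-05
  1.24122324e+00  1.45536996e+00] [0.34606761 0.21712533 0.63964697] (np.float64(2.09558468429125), 3896)
```

```bash
python3 - <<'E'
from h import *
w=cap('wrist');c=cap('scene')
a=w['img'][200:340,200:360].copy();b=c['img'][130:190,240:320].copy()
o=np.hstack([cv2.resize(a,(400,350),interpolation=0),cv2.resize(b,(400,350),interpolation=0)])
cv2.imwrite('pics/tip.png',o[:,:,::-1])
for z in(178,190,200,210,220):print(z,proj(w,[434,67,z]),proj(c,[434,67,z]))
E
```

```text
178 (np.float64(278.48000728773945), np.float64(247.26556541410662)) (np.float64(276.93417395347143), np.float64(164.9274706345879))
190 (np.float64(278.4590355666109), np.float64(256.53597359763233)) (np.float64(276.9327929394565), np.float64(161.8900100737495))
200 (np.float64(278.43948215448535), np.float64(265.17942783174334)) (np.float64(276.93162630525194), np.float64(159.32406552360365))
210 (np.float64(278.4176955452709), np.float64(274.81005180940036)) (np.float64(276.93044502899625), np.float64(156.7259166276906))
220 (np.float64(278.3932699880592), np.float64(285.6072049888806)) (np.float64(276.9292488332972), np.float64(154.0949532777764))
```

View pics/tip.png

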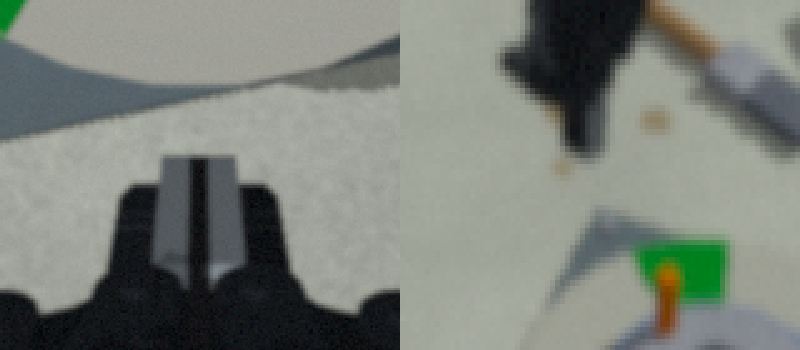

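The pad tips show at wrist row 263 and scene row 157, which is about 30–40 mm higher than the reported TCP, so the finger passed over the pin. I'll find the true tip height by touching the bare ring while the wheel still stands at its start angle.

Emit:
step_arm --increments '[[[0,0,4],[0,0,0],0],[[0,0,7.2],[0,0,0],0],[[0,0,7.2],[0,0,0],0]]'

```text
time_s: 4.53
eef_pos: [433.0, 67.0, 103.1]
ee_rot: [-0.0, 1.0, 0.0, -0.002]
force: [-0.8, -0.7, 1.4]
grip_width: -0.002
grip_force: 0.0
```

```bash
python3 - <<'E'
from h import *
w=cap('wrist');c=cap('scene')
a=w['img'][140:340,180:380].copy();b=c['img'][140:220,240:320].copy()
o=np.hstack([cv2.resize(a,(400,400),interpolation=0),cv2.resize(b,(400,400),interpolation=0)])
cv2.imwrite('pics/tip2.png',o[:,:,::-1]);s=ctrl.sense();print(s['eef_pos'],s['force'])
p=s['eef_pos'];print(proj(w,p),proj(c,p))
E
```

```text
[434.79737706  66.87629841 105.47333323] [-0.25603069  0.98049618  0.59934739]
(np.float64(278.87037337729896), np.float64(244.26506968713653)) (np.float64(277.12482732187607), np.float64(182.49791008921812))
```

View pics/tip2.png

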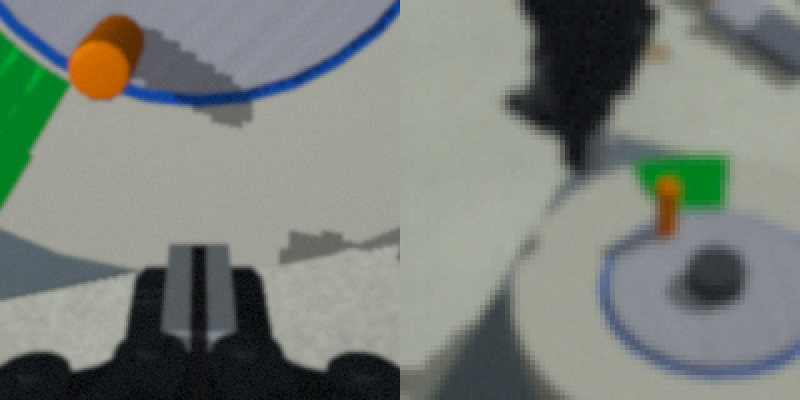

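The tip shows at scene (275,174) against an expected row of 182.5, so it is still about 30 mm above the face. I'll go down slowly.

Emit:
step_arm --increments '[[[0,0,0.4],[0,0,0],0],[[0,0,0.8],[0,0,0],0],[[0,0,1.2],[0,0,0],0],[[0,0,1.5],[0,0,0],0]]'

```text
time_s: 5.12
eef_pos: [434.2, 67.0, 89.3]
ee_rot: [-0.0, 1.0, 0.0, -0.0]
force: [0.1, 0.1, 0.4]
grip_width: -0.0
grip_force: 0.0
```

Emit:
step_arm --increments '[[[0,0,0.3],[0,0,0],0],[[0,0,0.6],[0,0,0],0],[[0,0,0.8],[0,0,0],0]]'

```text
time_s: 5.5
eef_pos: [434.1, 66.9, 81.3]
ee_rot: [0.0, 1.0, 0.0, -0.0]
force: [-0.0, -0.3, -0.3]
grip_width: 0.0
grip_force: 0.0
```

Below nominal with no contact, which confirms the offset.

Emit:
step_arm --increments '[[[0,0,0.2],[0,0,0],0],[[0,0,0.4],[0,0,0],0],[[0,0,0.6],[0,0,0],0]]'

```text
time_s: 5.88
eef_pos: [434.2, 66.9, 75.3]
ee_rot: [-0.0, 1.0, 0.0, 0.0]
force: [-0.3, -0.2, 1.0]
grip_width: 0.0
grip_force: 0.0
```

Emit:
step_arm --increments '[[[0,0,0.2],[0,0,0],0],[[0,0,0.4],[0,0,0],0]]'

```text
time_s: 6.12
eef_pos: [434.2, 66.9, 71.3]
ee_rot: [-0.0, 1.0, 0.0, 0.0]
force: [-0.1, 0.3, -0.1]
grip_width: 0.003
grip_force: 0.0
```

Emit:
step_arm --increments '[[[0,0,0.2],[0,0,0],0],[[0,0,0.3],[0,0,0],0]]'

```text
time_s: 6.38
eef_pos: [434.1, 66.9, 68.3]
ee_rot: [-0.0, 1.0, 0.0, -0.0]
force: [1.3, -0.5, 0.4]
grip_width: 0.002
grip_force: 0.0
```

Emit:
step_arm --increments '[[[0,0,0.2],[0,0,0],0],[[0,0,0.3],[0,0,0],0]]'

```text
time_s: 6.62
eef_pos: [434.1, 66.9, 65.3]
ee_rot: [0.0, 1.0, 0.0, -0.0]
force: [-0.4, 0.3, -0.0]
grip_width: 0.003
grip_force: 0.0
```

Emit:
step_arm --increments '[[[0,0,0.2],[0,0,0],0],[[0,0,0.2],[0,0,0],0]]'

```text
time_s: 6.88
eef_pos: [434.1, 66.9, 63.3]
ee_rot: [-0.0, 1.0, 0.0, -0.0]
force: [-0.4, 0.2, -0.4]
grip_width: 0.0
grip_force: 0.0
```

Emit:
step_arm --increments '[[[0,0,0.2],[0,0,0],0],[[0,0,0.2],[0,0,0],0]]'

```text
time_s: 7.12
eef_pos: [434.1, 66.9, 61.3]
ee_rot: [-0.0, 1.0, 0.0, -0.0]
force: [0.3, 0.0, 1.0]
grip_width: 0.002
grip_force: 0.0
```

```bash
python3 - <<'E'
from h import *
w=cap('wrist');c=cap('scene')
a=w['img'][100:300,180:380].copy();b=c['img'][140:220,240:320].copy()
o=np.hstack([cv2.resize(a,(400,400),interpolation=2),cv2.resize(b,(400,400),interpolation=2)])
cv2.imwrite('pics/tip3.png',o[:,:,::-1]);s=ctrl.sense();print(s['eef_pos'],s['force'])
p=s['eef_pos'];print(proj(w,p),proj(c,p),proj(c,[434,67,95]),proj(w,[434,67,95]),proj(w,[408,67,95]))
E
```

```text
[434.17666847  66.92881531  61.46160647] [-0.16454621  0.30586994  0.95807431]
(np.float64(278.60326207053527), np.float64(245.4090293309933)) (np.float64(276.9780459697404), np.float64(192.28508141378688)) (np.float64(276.94319484596673), np.float64(184.76840264695093)) (np.float64(278.41740825224747), np.float64(274.2138539600073)) (np.float64(278.3856279642331), np.float64(320.27540295589597))
```

View pics/tip3.png

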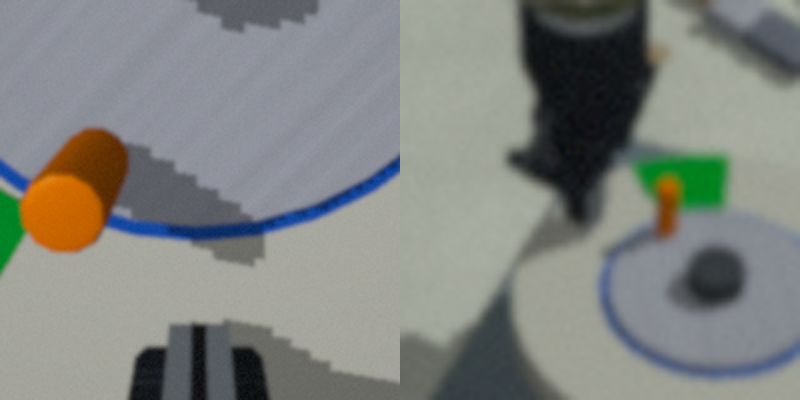

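The finger's shadow now meets its tip at (225,320) in the left crop, and the scene row of about 184 matches a tip height of about 97 mm, so contact is close.

Emit:
step_arm --increments '[[[0,0,0.1],[0,0,0],0],[[0,0,0.1],[0,0,0],0]]'

```text
time_s: 7.48
eef_pos: [434.1, 67.0, 60.4]
ee_rot: [-0.0, 1.0, 0.0, -0.0]
force: [0.1, -0.4, 0.2]
grip_width: 0.001
grip_force: 0.0
```

Emit:
step_arm --increments '[[[0,0,0.1],[0,0,0],0],[[0,0,0.1],[0,0,0],0]]'

```text
time_s: 7.72
eef_pos: [434.1, 66.9, 59.4]
ee_rot: [-0.0, 1.0, 0.0, -0.0]
force: [-0.9, 0.7, -0.5]
grip_width: 0.001
grip_force: 0.0
```

Emit:
step_arm --increments '[[[0,0,0.1],[0,0,0],0],[[0,0,0.1],[0,0,0],0]]'

```text
time_s: 7.98
eef_pos: [434.1, 66.9, 58.4]
ee_rot: [-0.0, 1.0, 0.0, -0.0]
force: [-0.5, -0.7, -0.1]
grip_width: -0.002
grip_force: 0.0
```

Emit:
step_arm --increments '[[[0,0,0.1],[0,0,0],0],[[0,0,0.1],[0,0,0],0]]'

```text
time_s: 8.22
eef_pos: [434.1, 66.9, 57.4]
ee_rot: [-0.0, 1.0, 0.0, -0.0]
force: [1.0, 0.1, 1.0]
grip_width: 0.003
grip_force: 0.0
```

Emit:
step_arm --increments '[[[0,0,0.1],[0,0,0],0],[[0,0,0.1],[0,0,0],0]]'

```text
time_s: 8.48
eef_pos: [434.1, 66.9, 56.4]
ee_rot: [-0.0, 1.0, 0.0, -0.0]
force: [0.4, 0.5, -0.4]
grip_width: 0.003
grip_force: 0.0
```

Emit:
step_arm --increments '[[[0,0,0.1],[0,0,0],0],[[0,0,0.1],[0,0,0],0]]'

```text
time_s: 8.72
eef_pos: [434.2, 66.9, 56.2]
ee_rot: [0.0, 1.0, 0.0, 0.0]
force: [-4.2, -0.4, 9.7]
grip_width: 0.001
grip_force: 5.4
```

Emit:
step_arm --increments '[[[0,0,0.1],[0,0,0],0],[[0,0,0.1],[0,0,0],0]]'

```text
time_s: 8.98
eef_pos: [434.3, 66.9, 56.1]
ee_rot: [0.0, 1.0, 0.0, 0.0]
force: [-8.5, -0.1, 23.6]
grip_width: 0.0
grip_force: 12.0
```

Contact is at TCP z = 56.3, with about 13 N per mm of command, so the true tip is about 39 mm above the reported TCP. I'll go back behind the pin at the corrected height (TCP z 76).

Emit:
step_arm --increments '[[[0,0,-3],[0,0,0],0],[[0,0,-6],[0,0,0],0],[[0,-5,-6],[0,0,0],0],[[2,-6,-6],[0,0,0],0],[[4.6,-6,-6],[0,0,0],0],[[4.6,-6,-6],[0,0,0],0],[[4.6,-6,-3.5],[0,0,0],0],[[4.6,-6,-2.2],[0,0,0],0]]'

```text
time_s: 9.98
eef_pos: [479.1, 126.9, 75.4]
ee_rot: [0.0, 1.0, 0.0, -0.001]
force: [0.2, -0.8, -0.2]
grip_width: 0.002
grip_force: 0.0
```

```bash
python3 - <<'E'
from h import *
c=cap('scene');w=cap('wrist')
o=np.hstack([cv2.resize(c['img'][130:230,240:340],(400,400)),cv2.resize(w['img'],(400,400))])
cv2.imwrite('pics/pre2.png',o[:,:,::-1]);s=ctrl.sense();print(s['time_s'],s['eef_pos'],s['force'],ang(c),ang(w))
E
```

```text
10.075 [479.02437402 126.8677694   75.40357963] [ 0.37264995  0.51907338 -0.09908725] (np.float64(2.1198648034185092), 80) (np.float64(2.0955155791110744), 3419)
```

View pics/pre2.png

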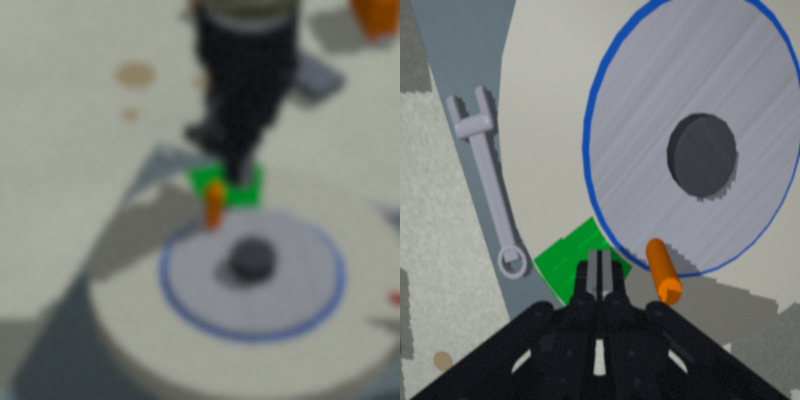

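The patch, the pin and the finger are where I expected: the pin is at (668,290) in the wrist view, just ahead of the pads at (600,260). Now the flick.

Emit:
step_arm --increments '[[[0,1.0,-0.4],[0,0,0],0],[[0,2.6,-0.4],[0,0,0],0],[[0,4.7,-0.4],[0,0,0],0],[[0.2,6.9,-0.4],[0,0,0],0],[[0,6.3,-0.5],[0,0,0],0],[[-2,5.8,-1],[0,0,0],0],[[-5,6.2,-1],[0,0,0],0],[[-5.8,6.2,-1],[0,0,0],0]]'

```text
time_s: 11.08
eef_pos: [421.2, 65.2, 86.9]
ee_rot: [-0.0, 1.0, 0.0, 0.0]
force: [-0.0, 1.2, 0.4]
grip_width: -0.003
grip_force: 0.0
```

```bash
python3 - <<'E'
from h import *
s=ctrl.sense();print(s['eef_pos'],s['force'])
for i in range(8):
    t=ctrl.sense()['time_s'];print(round(t,3),ang(cap('scene')))
E
```

```text
[421.24481225  65.20174676  86.93288756] [-0.03194734  1.24065277  0.43889771]
11.075 (np.float64(4.957685835927851), 207)
11.125 (np.float64(5.14308340596607), 207)
11.175 (np.float64(5.317345559706291), 206)
11.225 (np.float64(5.497019341440685), 206)
11.275 (np.float64(5.683193306458508), 202)
11.325 (np.float64(5.856396908377411), 202)
11.375 (np.float64(6.020815625052241), 189)
11.425 (np.float64(6.198222001729348), 177)
```

Emit:
step_arm --increments '[[[0,0,1],[0,0,0],0],[[0,0,2],[0,0,0],0],[[0,0,2.4],[0,0,0],0],[[0,0,2.4],[0,0,0],0],[[0,0,2.4],[0,0,0],0],[[0,0,2.4],[0,0,0],0]]'

```text
time_s: 12.22
eef_pos: [422.3, 64.9, 62.7]
ee_rot: [0.0, 1.0, 0.0, 0.0]
force: [0.5, -0.3, 1.4]
grip_width: -0.003
grip_force: 0.0
```

```bash
python3 - <<'E'
from h import *
s=ctrl.sense();print(s['eef_pos'],s['force'])
for i in range(12):
    t=ctrl.sense()['time_s'];print(round(t,3),ang(cap('scene')))
E
```

```text
[422.34721244  64.9155638   62.68519051] [ 0.46509891 -0.25698269  1.44114089]
12.225 (np.float64(2.4255094248278883), 114)
12.275 (np.float64(2.5723757558927236), 108)
12.325 (np.float64(2.722742678818883), 106)
12.375 (np.float64(2.868916048409798), 117)
12.425 (np.float64(3.0190579532593915), 136)
12.475 (np.float64(3.158607625453445), 158)
12.525 (np.float64(3.300404087717419), 166)
12.575 (np.float64(3.454335318496436), 168)
12.625 (np.float64(3.5995200778357597), 176)
12.675 (np.float64(3.753279162263185), 178)
12.725 (np.float64(3.8891347726807926), 184)
12.775 (np.float64(4.036425800598224), 186)
```

Emit:
step_arm --increments '[[[0,0,0.1],[0,0,0],0],[[0,0,0.2],[0,0,0],0],[[0,0,0.3],[0,0,0],0],[[0,0,0.4],[0,0,0],0],[[0,0,0.4],[0,0,0],0],[[0,0,0.4],[0,0,0],0],[[0,0,0.4],[0,0,0],0],[[0,0,0.4],[0,0,0],0]]'

```text
time_s: 13.82
eef_pos: [422.2, 64.9, 58.5]
ee_rot: [0.0, 1.0, 0.0, 0.0]
force: [-0.4, 0.7, -0.1]
grip_width: 0.002
grip_force: 0.0
```

```bash
cat > m.py <<'E'
from h import *
import sys
s=ctrl.sense();print(s['time_s'],s['eef_pos'],s['force'])
T=[];A=[]
for i in range(int(sys.argv[1])):
    t=ctrl.sense()['time_s'];a,_=ang(cap('scene'))
    if a is not None:T.append(t);A.append(a)
A=np.unwrap(A);T=np.array(T);p=np.polyfit(T-T[-1],A,1);print(T[-1],'theta mod',p[1]%6.2832,'w at mid',p[0],'mid t',T.mean(),'resid',np.std(A-np.polyval(p,T-T[-1])),'now',ctrl.sense()['time_s'])
E
python3 m.py 6
```

```text
13.825 [422.19370464  64.9235634   58.48996389] [-0.35290403  0.68568204 -0.1157437 ]
14.075 theta mod 1.2004501069584408 w at mid 2.381644198784251 mid t 13.950000000000001 resid 0.003131116021985705 now 14.125
```

Friction looks viscous (τ about 6.8 s). I'll brake on the pass at 25.13 rad, when the speed should be about 0.7 rad/s, around t = 22.6 s.

Emit:
step_arm --increments '[[[0,0,0],[0,0,0],0],[[0,0,0],[0,0,0],0],[[0,0,0],[0,0,0],0],[[0,0,0],[0,0,0],0],[[0,0,0],[0,0,0],0],[[0,0,0],[0,0,0],0],[[0,0,0],[0,0,0],0],[[0,0,0],[0,0,0],0]]'

```text
time_s: 15.12
eef_pos: [422.2, 64.9, 58.5]
ee_rot: [0.0, 1.0, 0.0, 0.0]
force: [-0.5, -0.3, 0.8]
grip_width: 0.003
grip_force: 0.0
```

Emit:
step_arm --increments '[[[0,0,0],[0,0,0],0],[[0,0,0],[0,0,0],0],[[0,0,0],[0,0,0],0],[[0,0,0],[0,0,0],0],[[0,0,0],[0,0,0],0],[[0,0,0],[0,0,0],0],[[0,0,0],[0,0,0],0],[[0,0,0],[0,0,0],0]]'

```text
time_s: 16.12
eef_pos: [422.2, 64.9, 58.5]
ee_rot: [0.0, 1.0, 0.0, 0.0]
force: [-0.5, 0.2, -0.7]
grip_width: 0.003
grip_force: 0.0
```

Emit:
step_arm --increments '[[[0,0,0],[0,0,0],0],[[0,0,0],[0,0,0],0],[[0,0,0],[0,0,0],0],[[0,0,0],[0,0,0],0],[[0,0,0],[0,0,0],0],[[0,0,0],[0,0,0],0],[[0,0,0],[0,0,0],0],[[0,0,0],[0,0,0],0]]'

```text
time_s: 17.12
eef_pos: [422.2, 64.9, 58.5]
ee_rot: [0.0, 1.0, 0.0, 0.0]
force: [-1.0, 0.6, 0.2]
grip_width: 0.004
grip_force: 0.0
```

```bash
python3 m.py 8
```

```text
17.125 [422.18010493  64.91550575  58.47066933] [-0.97632731  0.56227863  0.21418534]
17.475 theta mod 1.4990588789520465 w at mid 1.5284633456296406 mid t 17.3 resid 0.004421548533860733 now 17.525
```

Emit:
step_arm --increments '[[[0,0,0],[0,0,0],0],[[0,0,0],[0,0,0],0],[[0,0,0],[0,0,0],0],[[0,0,0],[0,0,0],0],[[0,0,0],[0,0,0],0],[[0,0,0],[0,0,0],0],[[0,0,0],[0,0,0],0],[[0,0,0],[0,0,0],0]]'

```text
time_s: 18.52
eef_pos: [422.2, 64.9, 58.5]
ee_rot: [-0.0, 1.0, 0.0, 0.0]
force: [0.7, -0.7, -0.1]
grip_width: 0.0
grip_force: 0.0
```

Emit:
step_arm --increments '[[[0,0,0],[0,0,0],0],[[0,0,0],[0,0,0],0],[[0,0,0],[0,0,0],0],[[0,0,0],[0,0,0],0],[[0,0,0],[0,0,0],0],[[0,0,0],[0,0,0],0],[[0,0,0],[0,0,0],0],[[0,0,0],[0,0,0],0]]'

```text
time_s: 19.52
eef_pos: [422.2, 64.9, 58.4]
ee_rot: [-0.0, 1.0, 0.0, -0.0]
force: [-0.2, -0.1, -0.4]
grip_width: 0.002
grip_force: 0.0
```

```bash
python3 m.py 10
```

```text
19.525 [422.16172866  64.9299875   58.44812737] [-0.17178839 -0.06444807 -0.37419086]
19.975 theta mod 4.685650641572141 w at mid 1.1373622669068952 mid t 19.75 resid 0.0024052302183510473 now 20.025
```

Emit:
step_arm --increments '[[[0,0,0],[0,0,0],0],[[0,0,0],[0,0,0],0],[[0,0,0],[0,0,0],0],[[0,0,0],[0,0,0],0]]'

```text
time_s: 20.52
eef_pos: [422.2, 64.9, 58.5]
ee_rot: [-0.0, 1.0, 0.0, 0.0]
force: [0.0, -0.7, -1.0]
grip_width: 0.001
grip_force: 0.0
```

Emit:
step_arm --increments '[[[0,0,0],[0,0,0],0],[[0,0,0],[0,0,0],0],[[0,0,0],[0,0,0],0],[[0,0,0],[0,0,0],0],[[0,0,0],[0,0,0],0],[[0,0,0],[0,0,0],0],[[0,0,0.13],[0,0,0],0],[[0,0,0.33],[0,0,0],0]]'

```text
time_s: 21.52
eef_pos: [422.4, 64.6, 56.1]
ee_rot: [0.0, 1.0, 0.0, 0.0]
force: [-11.8, -0.7, 33.2]
grip_width: 0.001
grip_force: 16.6
```

Emit:
step_arm --increments '[[[0,0,0],[0,0,0],0],[[0,0,0],[0,0,0],0],[[0,0,0],[0,0,0],0],[[0,0,0],[0,0,0],0]]'

```text
time_s: 22.02
eef_pos: [422.3, 64.9, 56.2]
ee_rot: [0.0, 1.0, 0.0, 0.0]
force: [-5.6, 0.0, 15.7]
grip_width: 0.002
grip_force: 8.2
```

```bash
python3 m.py 4
```

```text
22.025 [422.32596732  64.88047042  56.17069603] [-5.57193489e+00  8.16524405e-03  1.57295034e+01]
22.175 theta mod 6.148609341643041 w at mid -0.023211415767152757 mid t 22.099999999999998 resid 0.0011684447828443174 now 22.225
```

The wheel stands about 0.13 rad short of the centre, within the ±0.27 rad allowed. I'll lift straight off and move clear.

Emit:
step_arm --increments '[[[0,0,-0.3],[0,0,0],0],[[0,0,-1],[0,0,0],0],[[0,0,-4],[0,0,0],0],[[-2,0,-8],[0,0,0],0],[[-4,0,-10],[0,0,0],0],[[-4,0,-10],[0,0,0],0],[[-4,0,-10],[0,0,0],0]]'

```text
time_s: 23.1
eef_pos: [382.4, 64.9, 154.6]
ee_rot: [-0.0, 1.0, 0.0, -0.0]
force: [-0.6, 0.1, -0.4]
grip_width: 0.001
grip_force: 0.0
```

```bash
python3 m.py 4; python3 -c "
from h import *
c=cap('scene');w=cap('wrist')
cv2.imwrite('pics/end.png',np.hstack([cv2.resize(c['img'][130:250,240:370],(400,400)),cv2.resize(w['img'],(400,300),).copy()[:, :] if 0 else cv2.resize(w['img'],(400,400))])[:,:,::-1]);print(ang(w))"
```

```text
23.1 [382.3838598   64.8880739  154.57617505] [-0.62571637  0.06717439 -0.44969901]
23.25 theta mod 6.1493830555019455 w at mid 1.9006474286955248e-14 mid t 23.175 resid 0.00011830244959609715 now 23.3
(None, 0)
```

View pics/end.png

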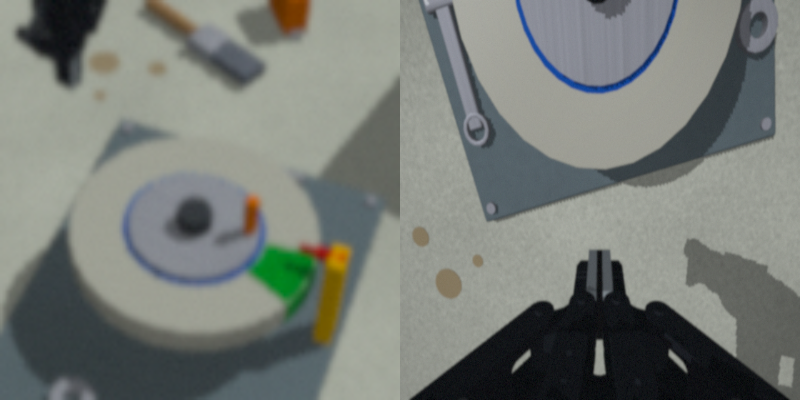

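The wheel stands still with the green patch at (285,275), just under the pointer tip at (310,252), and the arm is clear. I'm handing in.

```bash
python3 -c "
from rig import ctrl
print(ctrl.finish_job())"
```

```text
the job is handed in; nothing more can be done
None
```

I handed the job in, and no verdict came back: the wheel ran free at about 3.5 rad/s, and one fingertip stop on the ring at about 25 rad left the patch roughly 0.13 rad (about 15 mm) short of the pointer, inside the 30 mm limit. The first flick pass went over the pin without touching the wheel, because the fingertip sits about 39 mm higher than the reported TCP. I found that by touching the ring before the flick.

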